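Draw a stored weight with its hanger rod

ROBOT

A 6-joint arm with a two-finger parallel gripper is mounted at the origin on the work surface. World frame = base frame: x ahead of the robot, y to its left, z up, the work surface at z = 0. Lengths are in m, angles in rad, forces in N, time in s.
With the tool pointing down it reaches from about 0.275 to 0.875 m from the base axis. Payload 12.5 kg.
Tool frame: the origin (TCP) lies on the centre line of the jaws, within the pads' length; the fingertips stand r.finger_overhang ahead of it and the grasp point (between the pads) lies 3 mm ahead of it (r.finger_overhang is the distance from the TCP to the fingertips, in m); z points along the fingers, y is the line along which they close (so a half turn about z gives the same grasp; the last joint's range is limited). The gripper opens to 85 mm and grips with 20 to 120 N. Pads are 22 mm wide; open, the fingers measure 114 mm over their backs; the gripper's body (76 mm by 85 mm) begins 54 mm behind the grasp point. The pads swing forward as they close: fully open they stand 13 mm farther back than shut.
Start: joints at [-1.339, 0.351, 1.652, -0, 1.139, -0.085], TCP at [0.171, -0.523, 0.253] pointing down, gripper open.
Joint ranges: [-2.75, 2.75], [-0.79, 2.1], [0.01, 2.65], [-1.57, 4.71], [0.07, 3.14], [-2.87, 2.87]. Speed limits (rad/s): [2.22, 2.22, 2.79, 3.14, 3.14, 3.14].

INTERFACE

Orientations are given as a unit quaternion [x, y, z, w].
In Python, from cell import r, optics gives the robot as it stands. The module is installed in compiled form; this text tells all that it offers. Calls block until the motion is done:
- r.move_to(position, orientation): joint-space move of the TCP to a pose.
- r.move_linear(position, rot=None, vel=0.15): straight line of the TCP; rot=None keeps the orientation; vel is the mean speed in m/s.
- r.set_joints(angles): joint-space move.
- r.set_gripper(opening, squeeze=None): opening from 0.0 (shut) to 1.0 (fully open); squeeze is the grip in N (None keeps the last); returns when the fingers have stopped.
- r.sleep(seconds).
- r.inverse_kinematics(position, orientation): joint angles nearest the present ones, or None.
- optics.get_image(name): name is "scene" or "top" or "wrist"; returns a dict with "pixels" (400x640x3 uint8, red, green, blue), "depth" (400x640 float32, m along the optical axis (not along the pixel's ray), 0 where there is no reading), "fx", "fy", "cx", "cy" (pixels), "camera_from_world" (4x4, takes a point from world to camera coordinates); the wrist camera has in their place "mount" (4x4, takes a point from camera to tool coordinates, whose origin is the TCP and whose axes are the flange's). Camera axes: x right, y down, z forward; pixel columns grow to the right and rows downward; lengths in m; the calibration is good to about 2 mm. A picture is of the moment at which its call begins: read the wrist's pose just before it.
A pose or a line that the arm cannot do raises r.PlanningError and nothing moves.
- r.hand_in(): hands the job in; it is judged then, once.
Readings, each from a call of its own:
- r.current_t(): time.
- r.current_q(): joint angles.
- r.current_qvel(): joint speeds.
- r.current_effort(): joint torques, N m.
- r.current_tool_pos(): TCP position.
- r.current_ee_rot(): TCP orientation.
- r.current_contact_force(): force on the tool from outside, world axes, zero at the start.
- r.current_torque(): the same for the moment, N m.
- r.current_opening(): opening from 0.0 (shut) to 1.0 (fully open).
- r.current_finger_force(): force on a finger pad.
Only numpy, scipy, OpenCV 4.12 (cv2) and the standard library are available. Lean on these libraries where they do the work, as an engineer would, in place of code of your own. Each camera call takes 0.05 s, during which the arm holds its last target. There are 200 camera calls.

TASK

Take the hanger rod from its stand and screw it, pressing only lightly, into the larger of the two zinc weights until its collar just comes down on the weight, without wrenching it. Only then draw the weight straight up out of its wooden block by the rod and stand it gently, upright and wholly on the drawer's folded-down flap, the rod left screwed home in it. Leave everything else where it is.

Things in the scene. Friction and masses are not known exactly. Their poses are not given: they have to be found in the camera images.
- rod: Aluminium hanger rod, 0.1 kg, standing upright in its stand at the start. Origin: on its axis at the underside of the round collar; z up the rod. Collar 38 mm across, 5 mm thick (z 0 to 5 mm); shank 14 mm round; square head 22 x 22 mm from z = 45 to 79 mm, its faces square to the rod's x and y. Below the collar a spigot with two thread lugs.
- lugs (a point): On the rod's axis 18 mm below the collar: middle of the two oppopoint thread lugs (along x; 22.8 mm over both, 5.5 mm thick). Spigot core 13.6 mm round, tapered nose ending 27.5 mm below the collar. Let into the weight, the rod needs a quarter to four fifths of a turn until the collar is down on it; turned 0.35 rad past that it jams.
- weight: The larger zinc weight, 56 mm across, 42 mm high, about 0.6 kg, its top flush with its block's top at the start; loose in the bore with 1.5 mm of play all round. A slot down its side (+x) fits over a rib in the bore, so it cannot turn there by more than about 0.1 rad. Origin: centre of its underside, z up.
- tapped_hole (a point): Centre of the mouth of the weight's tapped hole, on its axis at its top (42 mm above its underside). Hole 26 mm wide, 31 mm deep, with a coarse right-hand two-start thread (clockwise from above screws in), crests 16.6 mm across. Pitch and where round the hole the crests begin are not known: the lugs of a rod let in lightly come to rest on a crest and turning then lets it sink.
- block: Wooden block of the larger weight, 90 x 90 x 50 mm, fixed in the drawer, with a round bore 59 mm wide and 42 mm deep and a rib 9.6 mm wide down the bore's +x side. Origin: centre of its underside, z up.
- stand: Wooden stand of the hanger rod, 60 x 60 x 50 mm, fixed in the drawer; its round hole is 30 mm wide and 30 mm deep and the rod's collar rests on its top (z = 50 mm). Origin: centre of its underside.
- drawer: Plywood kit drawer, 240 (x) x 440 (y) mm, walls 90 mm high and 9 mm thick, floor 9 mm thick, its front (-x) open with the flap folded down. Fixed. Origin: centre of its underside.
- flap_mid (a point): Middle of the upper face of the folded-down flap, 9 mm above the table. The flap is a flat board 88 mm along its x and 440 mm along its y, part of the drawer.
- small_weight: The smaller zinc weight, 44 mm across and 42 mm high, flush in a block of its own (76 x 76 x 50 mm); not to be moved. Its tapped hole is the same. Origin: centre of its underside.
- ball: Polished steel ball, 25 mm, resting in a cork ring on the drawer floor near the flap; not to be moved. Origin: its centre.
- compass: Yellow plastic compass, 64 mm across and 17 mm high, flat on the drawer floor near the flap; not to be moved. Origin: centre of its underside.
- probe: Rubber-handled magnet probe, 142 mm long, 16 mm thick, lying on the drawer floor; not to be moved. Origin: on its underside near its middle.
- bar_magnet: Steel bar magnet, 75 x 12 x 10 mm, lying on the drawer floor at the back; not to be moved. Origin: centre of its underside.
- spring_balance: Clear tube spring balance, 225 mm long, 34 mm thick, lying on the table to the right of the drawer; not to be moved. Origin: its middle, on the underside.
- beaker: Glass beaker, 70 mm across, 95 mm high, standing on the table to the left of the drawer; not to be moved. Origin: centre of its underside.
Mind the look-alikes: they are no part of the job. Several things have the shape of the rod; the one meant has the colours described above.

How it is judged:
By the outcome, as a careful person would: the job done as asked, in the order asked, and still so for the second after the job is handed in, with the robot touching nothing.
It also fails if it takes over 72 s, if anything falls off the work surface, if the arm or the gripper's body presses on something with over 40 N, if the wrist force passes 120 N, or if a joint passes its speed limit or range.

## Working session

There is one attempt and no reset: what is moved stays moved. The work goes in short steps, each a Python script; the robot and the scene stay as the last script left them, time stands still between calls to the robot, and variables do not carry over. Pictures are saved under pics/ and viewed, at most 10 in all, crops included, and the job is handed in when it is done.

```bash
mkdir -p pics
cat > h.py <<'E'
import numpy as np, cv2
from cell import r, optics
def grab(n):
    d=optics.get_image(n); np.savez('pics/'+n+'.npz',**d); return d
def save(d,f,box=None,s=1):
    p=d['pixels'][:,:,::-1]
    if box: p=p[box[1]:box[3],box[0]:box[2]]
    cv2.imwrite('pics/'+f,cv2.resize(np.ascontiguousarray(p),None,fx=s,fy=s,interpolation=cv2.INTER_CUBIC))
def ray(d,u,v,z):
    T=np.linalg.inv(d['camera_from_world']); c=T[:3,3]
    g=T[:3,:3]@np.array([(u-d['cx'])/d['fx'],(v-d['cy'])/d['fy'],1])
    return c+g*(z-c[2])/g[2]
def cloud(d):
    T=np.linalg.inv(d['camera_from_world']); Z=d['depth']
    v,u=np.mgrid[:Z.shape[0],:Z.shape[1]]
    P=np.stack([(u-d['cx'])/d['fx']*Z,(v-d['cy'])/d['fy']*Z,Z],-1)@T[:3,:3].T+T[:3,3]
    P[Z==0]=np.nan; return P
E
python3 - <<'E'
from h import *
for n in('top','scene'):
    d=grab(n); save(d,n+'.png',s=1.25); print(np.linalg.inv(d['camera_from_world'])[:3].round(3),d['fx'])
print(r.finger_overhang,r.current_ee_rot(),r.current_t())
E
```

```text
[[ 0.017 -0.985  0.174  0.32 ]
 [-1.    -0.019 -0.008  0.021]
 [ 0.011 -0.174 -0.985  1.487]] 424.6626707809904
[[-0.42   0.77  -0.481  1.102]
 [ 0.908  0.363 -0.211  0.22 ]
 [ 0.012 -0.525 -0.851  0.94 ]] 391.1556785099321
0.022 [ 9.87481395e-01  1.57734669e-01 -4.42551170e-05 -5.15999902e-04] 0.1
```

View pics/top.png

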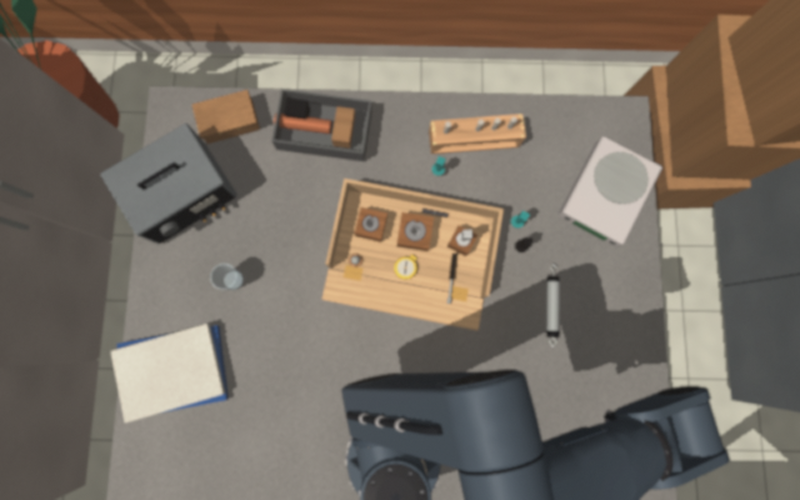

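View pics/scene.png

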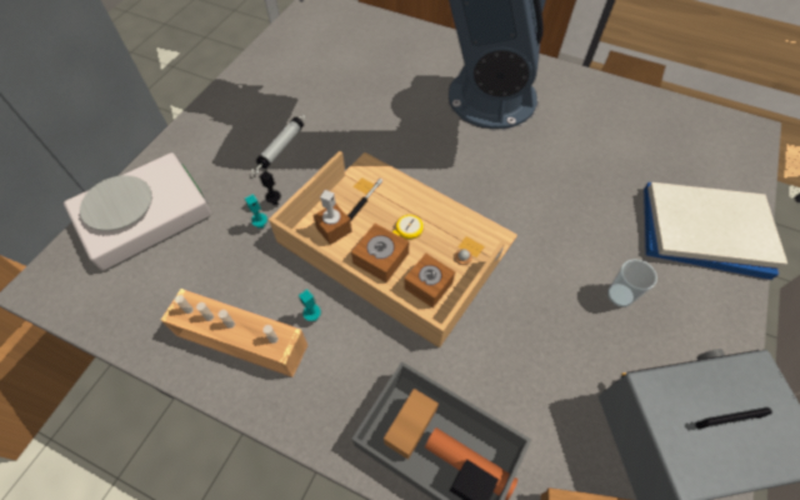

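The top view (800-wide) shows the drawer with its flap toward the robot. The smaller weight is at (371,224), the larger at (416,231), the rod in its stand at (465,237), the compass at (405,267) and the ball at (355,260).

Rod candidates in the top view:
- In the stand at (465,237): grey aluminium.
- Teal at (440,166) and (521,219), and black at (523,244): outside the drawer.

The one in the stand fits the description. I'll confirm it in a crop and measure.

Run:
```python
from h import *
D={n:dict(np.load('pics/'+n+'.npz')) for n in('top','scene')}
save(D['scene'],'crop.png',(185,110,385,260),4)
for n,d in D.items():
    P=cloud(d); x,y,z=P[...,0],P[...,1],P[...,2]
    hsv=cv2.cvtColor(d['pixels'],cv2.COLOR_RGB2HSV)
    reg=(x>.3)&(x<.8)&(y>-.3)&(y<.3)
    wall=reg&(abs(z-.09)<.006)
    p=np.float32(np.c_[x[wall],y[wall]])*1000; print(n,'walls',cv2.minAreaRect(p),len(p))
    m=(reg&(abs(z-.059)<.006)).astype(np.uint8)
    k,l,s,c=cv2.connectedComponentsWithStats(m)
    for i in range(1,k):
        if s[i,4]>120:
            q=np.float32(P[l==i][:,:2])*1000; print(' top',s[i,4],c[i].round(0),cv2.minAreaRect(q))
    m=reg&(z>.115)&(z<.16); q=P[m]; print(' high',len(q),np.nanmedian(q,0) if len(q) else 0)
    grey=(hsv[...,1]<60)&(hsv[...,2]>60)&reg&(abs(z-.059)<.008)
    k,l,s,c=cv2.connectedComponentsWithStats(grey.astype(np.uint8))
    for i in range(1,k):
        if s[i,4]>40: print(' grey',s[i],c[i].round(1),ray(d,*c[i],.059).round(4))
    fl=reg&(abs(z-.009)<.004)&(x<.62); 
    q=P[fl]; print(' flap z',len(q))
```

```text
top walls ((639.1734619140625, -56.91357421875), (441.0686340332031, 338.3157043457031), 79.82945251464844) 746
 top 409 [296. 178.] ((631.2821044921875, 72.91204833984375), (75.88658905029297, 76.79114532470703), 78.25193786621094)
 top 599 [332. 184.] ((613.0270385742188, -49.770301818847656), (89.67225646972656, 90.95784759521484), 81.9908676147461)
 top 217 [369. 192.] ((590.3328247070312, -181.60079956054688), (59.870304107666016, 60.167320251464844), 63.39982986450195)
 high 58 [ 0.5892902  -0.18035164  0.13704247]
 grey [290 173  13  12  84] [296.  178.5] [0.6284 0.0724 0.059 ]
 grey [324 177  16  16 163] [331.6 184.2] [ 0.6106 -0.0502  0.059 ]
 grey [365 185  14  12  63] [370.5 191.9] [ 0.5865 -0.1836  0.059 ]
 flap z 5761
scene walls ((636.6412963867188, -55.81739807128906), (441.739013671875, 338.2821044921875), 80.08595275878906) 1374
 top 153 [250. 154.] ((541.5750122070312, -252.9716796875), (4.33683443069458, 218.69668579101562), 79.91516876220703)
 top 328 [265. 175.] ((588.0587768554688, -179.71063232421875), (60.887969970703125, 61.1071891784668), 62.14313888549805)
 top 972 [304. 198.] ((610.3219604492188, -48.56675338745117), (91.17801666259766, 93.10437774658203), 81.83818054199219)
 top 132 [251. 203.] ((687.3999633789062, -168.21527099609375), (229.09597778320312, 3.084127426147461), 79.79714965820312)
 top 757 [344. 220.] ((628.333984375, 74.26802062988281), (76.57574462890625, 78.2047119140625), 78.19719696044922)
 top 140 [321. 248.] ((726.78076171875, 49.80915451049805), (201.0966796875, 7.44127082824707), 81.65128326416016)
 high 120 [ 0.59251731 -0.17665936  0.13556488]
 grey [258 168  14  11  91] [264.7 173.8] [ 0.5888 -0.1809  0.059 ]
 grey [294 189  21  18 250] [304.1 197.1] [ 0.6108 -0.0487  0.059 ]
 grey [336 213  17  15 158] [344.  219.6] [0.6286 0.0747 0.059 ]
 flap z 6744
```

View pics/crop.png

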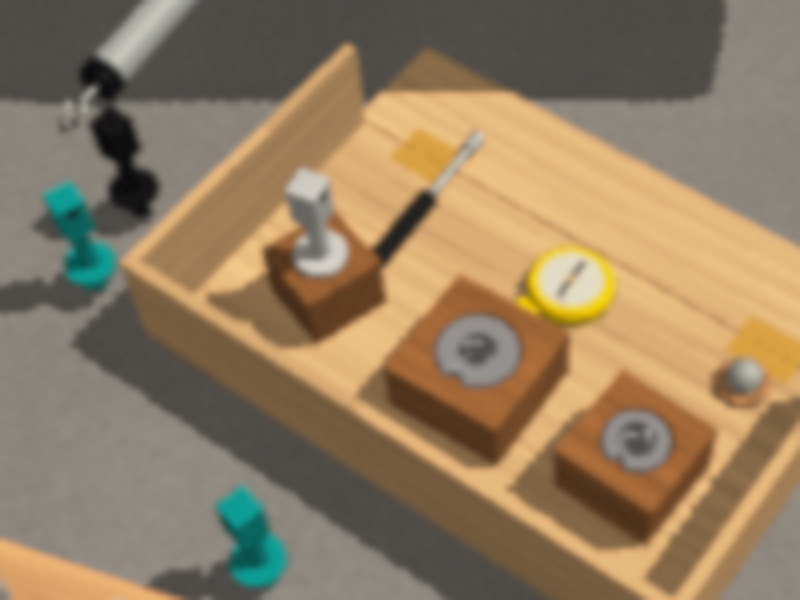

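The crop confirms it: the grey aluminium rod with a square head stands in the wooden stand at crop (315,225). Two teal copies and a black one lie outside the drawer. The larger weight is at crop (480,350). The block tops are where they should be (z about 0.059) and their sizes match. Next I'll look from the wrist camera above the rod and the weight.

```bash
cat >> h.py <<'E'
from scipy.spatial.transform import Rotation as R
def quat(yaw): return (R.from_euler('z',yaw)*R.from_euler('x',np.pi)).as_quat()
def wgrab(n):
    p,q=np.array(r.current_tool_pos()),r.current_ee_rot()
    d=optics.get_image('wrist'); T=np.eye(4); T[:3,:3]=R.from_quat(q).as_matrix(); T[:3,3]=p
    d['camera_from_world']=np.linalg.inv(T@d['mount']); np.savez('pics/'+n+'.npz',**d); return d
E
python3 - <<'E'
from h import *
d=optics.get_image('wrist'); M=d['mount']; print(M.round(3),d['fx'])
for yaw in (0,np.pi/2,-np.pi/2):
    c=R.from_quat(quat(yaw)).apply(M[:3,3]); p=np.array([.595,-.115,.36])-np.r_[c[:2],0]
    # aim optical axis at target plane
    g=R.from_quat(quat(yaw)).apply(M[:3,2]); p[:2]-=g[:2]/-g[2]*(.36+c[2]-.08)
    q=r.inverse_kinematics(p,quat(yaw)); print(yaw,p.round(3),None if q is None else np.round(q,2))
    if q is not None: best=(p,yaw); break
r.move_to(best[0],quat(best[1])); print(r.current_t())
d=wgrab('w1'); save(d,'w1.png',s=1.25)
P=cloud(d); print(np.nanmin(P[...,2]),np.nanmax(P[...,2]))
E
```

```text
[[-0.    -0.962 -0.273  0.069]
 [ 1.    -0.     0.     0.001]
 [-0.    -0.273  0.962 -0.121]
 [ 0.     0.     0.     1.   ]] 294.1602296575939
0 [ 0.64  -0.114  0.36 ] [-0.25  0.46  1.22 -0.    1.45  1.32]
2.4
-0.7567356184043812 0.43934313116341234
```

View pics/w1.png

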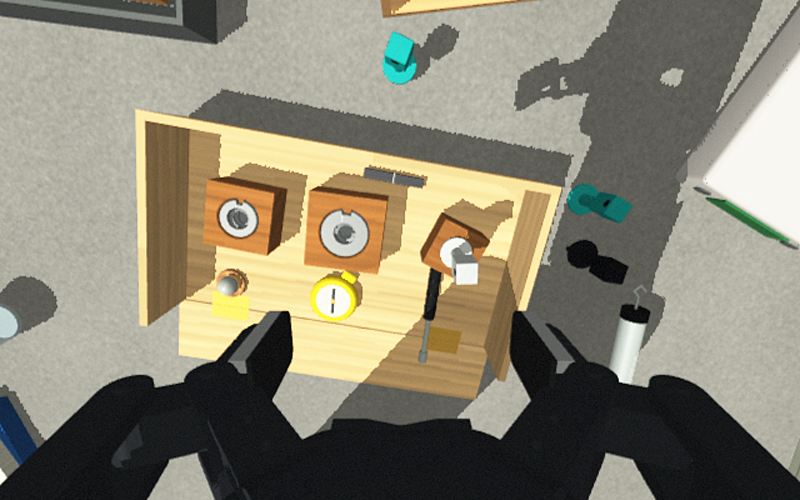

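The wrist view shows the larger weight at (344,233), the rod's head top at (466,272) above its white collar at (455,250), and a clear flap. The compass is at (333,298) and the ball at (230,285). Next I'll measure these from this view, along with the head's yaw and the flap edge.

Run:
```python
from h import *
d=dict(np.load('pics/w1.npz')); P=cloud(d); x,y,z=P[...,0],P[...,1],P[...,2]
hsv=cv2.cvtColor(d['pixels'],cv2.COLOR_RGB2HSV)
def rep(n,m,zz):
    m=m.astype(np.uint8); k,l,s,c=cv2.connectedComponentsWithStats(m)
    i=1+np.argmax(s[1:,4]); cs,_=cv2.findContours((l==i).astype(np.uint8),cv2.RETR_EXTERNAL,cv2.CHAIN_APPROX_NONE)
    q=cv2.convexHull(cs[0])[:,0]; w=np.float32([ray(d,u,v,zz)[:2] for u,v in q])*1000
    print(n,s[i,4],c[i].round(1),'rect',cv2.minAreaRect(w),'circ',cv2.minEnclosingCircle(w),'z',np.nanmedian(z[l==i]).round(4))
near=lambda a,b,t:(np.hypot(x-a,y-b)<t)
rep('head',(z>.128)&(z<.15)&near(.59,-.18,.05),.138)
lo=(hsv[...,1]<70)&(hsv[...,2]>90)
rep('collar',lo&near(.59,-.18,.035)&(z>.054)&(z<.075),.064)
rep('weight',lo&near(.611,-.049,.04)&(abs(z-.059)<.01),.059)
rep('block',near(.611,-.049,.075)&(abs(z-.059)<.008),.059)
rep('stand',near(.59,-.18,.05)&(abs(z-.059)<.008),.059)
# flap front edge in drawer frame, yaw -10deg, both top and wrist
for n in('top','w1'):
    d=dict(np.load('pics/'+n+'.npz')); h=cv2.cvtColor(d['pixels'],cv2.COLOR_RGB2HSV); Q=cloud(d)
    wood=(h[...,1]>70)&(h[...,0]<30)&(abs(Q[...,2]-.009)<.012)
    a=np.deg2rad(-10); X=Q[...,0]*np.cos(a)+Q[...,1]*np.sin(a); Y=-Q[...,0]*np.sin(a)+Q[...,1]*np.cos(a)
    for y0 in (-.05,0,.05,.1): 
        s=X[wood&(abs(Y-y0)<.015)&(X>.35)]; print(n,y0,len(s),np.percentile(s,[.5,2,99]).round(4))
    wl=(abs(Q[...,2]-.09)<.006)&(h[...,0]<30)&(h[...,1]>70)&(X>.6)&(X<.85)&(abs(Y)<.15); print('back wall X',np.percentile(X[wl],[3,50,97]).round(4))
```

```text
head 351 [372.4 217.9] rect ((590.1551513671875, -179.33767700195312), (23.295753479003906, 24.667936325073242), 88.25037384033203) circ ((589.761474609375, -179.1065216064453), 15.654120445251465) z 0.138
collar 341 [363.  199.1] rect ((592.3618774414062, -178.2676239013672), (30.188739776611328, 36.870018005371094), 32.25104522705078) circ ((589.5028076171875, -179.7954864501953), 19.299474716186523) z 0.0641
weight 970 [275.3 186.3] rect ((611.6763916015625, -49.52435302734375), (54.48788833618164, 54.29471206665039), 88.5169906616211) circ ((611.6415405273438, -49.603946685791016), 28.46390724182129) z 0.0589
block 3531 [275.  185.4] rect ((611.5606689453125, -49.00142288208008), (90.1194076538086, 91.11357116699219), 82.04778289794922) circ ((612.108154296875, -49.19865036010742), 63.01236343383789) z 0.059
stand 1221 [361.9 196.9] rect ((588.8828125, -180.00527954101562), (61.45010757446289, 60.837032318115234), 62.80455780029297) circ ((589.109375, -179.8866729736328), 41.83319091796875) z 0.0594
top -0.05 737 [0.3797 0.3837 0.9067]
top 0 784 [0.3809 0.3853 0.8935]
top 0.05 439 [0.3803 0.3832 0.8769]
top 0.1 612 [0.3807 0.3844 0.7028]
back wall X [0.7004 0.7048 0.7098]
w1 -0.05 2554 [0.3792 0.3844 0.8878]
w1 0 3036 [0.3795 0.3858 0.8784]
w1 0.05 1546 [0.3789 0.3821 0.871 ]
w1 0.1 1834 [0.3786 0.3823 0.6945]
back wall X [0.699  0.7033 0.7075]
```

The measurements agree across all views:
- **Head centre:** (0.590,-0.1795), yaw about -1.7° mod 90°.
- **Weight:** (0.6116,-0.0495).
- **Flap:** drawer-X from 0.380 to 0.468, giving 328 mm overall, as it should be.

Now I'll grasp the rod, lift it, turn the wrist to the far end of its range and hover over the weight.

Run:
```python
from h import *
yaw=np.pi-.03; G=np.array([.5899,-.1795,.122])
r.move_to(G+[0,0,.06],quat(yaw)); r.move_linear(G,vel=.1)
r.set_gripper(0.,45); print('open',r.current_opening(),r.current_finger_force(),r.current_contact_force(),r.current_torque())
r.move_linear(G+[0,0,.05],vel=.12); print(r.current_opening(),r.current_tool_pos(),r.current_t())
y2=-.08+np.pi/2+2.78
W=np.array([.6116,-.0495,.172])
q=r.inverse_kinematics(W,quat(y2)); print(q)
q=np.array(q)
if q[5]>0: q[5]-=2*np.pi
print(q)
```

```text
open 0.24808127676451386 44.286598563194275 [-0.26210827 -0.07686288  2.917917  ] [0.06977448 0.03884842 0.01890209]
0.2511668026785961 [ 0.58957287 -0.17939124  0.17144434] 7.0917
[-0.15661423  0.55331579  1.55294996  0.          1.03532691 -2.85661423]
[-0.15661423  0.55331579  1.55294996  0.          1.03532691 -2.85661423]
```

Run:
```python
from h import *
y2=-.08+np.pi/2+2.74
r.move_to([.6116,-.0495,.172],quat(y2)); print(r.current_q(),r.current_tool_pos(),r.current_t())
r.sleep(.2); print(r.current_contact_force(),r.current_torque())
d=wgrab('w2'); save(d,'w2.png',s=1.25)
d=grab('scene'); save(d,'s2.png',(224,118,384,238),5)
```

```text
[-1.57202483e-01  5.54111736e-01  1.55336052e+00 -1.73815035e-04
  1.03510102e+00 -2.81464269e+00] [ 0.61134752 -0.04986114  0.17136713] 7.9583
[-0.09190403  0.34025876 -1.20331851] [ 0.05647759  0.025711   -0.00308932]
```

View pics/w2.png

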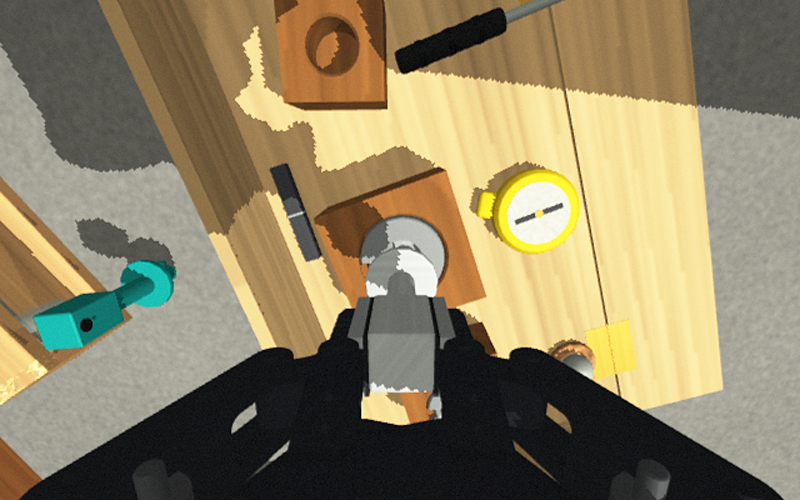

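View pics/s2.png

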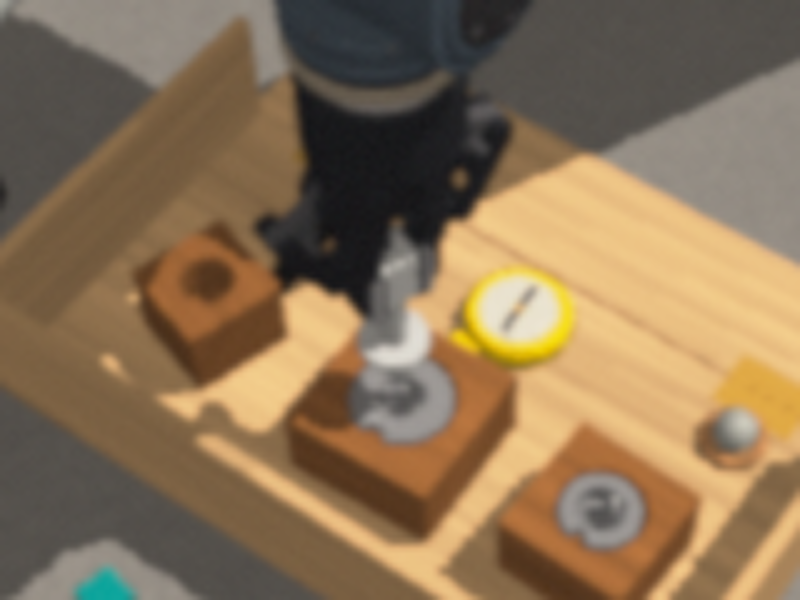

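The wrist view shows the rod gripped square and upright, centred at (402,285) over the larger weight at (403,257). The scene crop shows the same: rod over the weight, empty stand at (205,280). Now I'll lower it under force watch.

Run:
```python
from h import *
d=dict(np.load('pics/w2.npz'))
print(ray(d,403/1.25,257/1.25,.059),ray(d,402/1.25,286/1.25,.1134))
rot=r.current_ee_rot(); f0=np.array(r.current_contact_force()); z=.147
r.move_linear([.6116,-.0495,z],vel=.08); 
t=r.current_t()
while z>.121:
    z-=.001; r.move_linear([.6116,-.0495,z],vel=.03); f=np.array(r.current_contact_force())-f0
    if f[2]>2.5 or np.hypot(*f[:2])>6: break
print(z,f,r.current_tool_pos(),r.current_torque(),r.current_opening(),r.current_t()-t,r.current_t())
```

```text
[ 0.61040973 -0.04967111  0.059     ] [ 0.61087878 -0.05054114  0.1134    ]
0.13899999999999998 [0.42713991 2.21685477 3.21538369] [ 0.61169993 -0.04945595  0.13914549] [ 0.75416941 -0.32460398 -0.00227634] 0.24927816897015695 2.0 10.7167
```

```bash
cat > screw.py <<'E'
from h import *
import json,sys
def run(zstop,step,tmax,F=2.5,f0=np.array([-.092,.34,-1.2])):
    s=json.load(open('st.json')); n=0
    while n<tmax:
        f=(np.array(r.current_contact_force())-f0); zt=r.current_tool_pos()[2]; tz=r.current_torque()[2]
        print(f"yaw {s['yaw']:.2f} z {zt*1e3:.2f} cmd {s['z']*1e3:.2f} f {f.round(1)} tz {tz:.2f} q6 {r.current_q()[5]:.2f} t {r.current_t():.1f}")
        if zt<zstop or f[2]>9 or np.hypot(*f[:2])>9 or abs(tz)>.45: break
        dz=np.clip(s['ff']*step-(F-f[2])/5e3*.7,-.0018,.0008)
        s['z']=float(s['z']+dz); s['yaw']-=step; s['ff']=float(np.clip(.7*s['ff']+.3*dz/step,-.012,0))
        r.move_linear(s['p']+[s['z']],rot=quat(s['yaw']),vel=.03); n+=1
    json.dump(s,open('st.json','w'))
E
python3 - <<'E'
import json; from screw import *
json.dump(dict(yaw=-.08+np.pi/2+2.74,z=.139,ff=0.,p=[.6116,-.0495]),open('st.json','w'))
run(.1245,.12,14)
E
```

```text
yaw 4.23 z 139.15 cmd 139.00 f [0.9 2.7 3.1] tz -0.00 q6 -2.82 t 10.7
yaw 4.11 z 139.06 cmd 139.09 f [2.7 2.3 1.6] tz 0.01 q6 -2.70 t 11.0
yaw 3.99 z 138.90 cmd 138.97 f [2.2 2.2 0.3] tz 0.02 q6 -2.58 t 11.2
yaw 3.87 z 138.65 cmd 138.63 f [3.1 1.8 0.6] tz -0.00 q6 -2.46 t 11.5
yaw 3.75 z 138.24 cmd 138.24 f [3.1 1.3 0.4] tz -0.02 q6 -2.34 t 11.8
yaw 3.63 z 137.75 cmd 137.74 f [2.5 2.1 0.6] tz -0.02 q6 -2.22 t 12.1
yaw 3.51 z 137.19 cmd 137.18 f [2.  1.5 1.2] tz 0.00 q6 -2.10 t 12.3
yaw 3.39 z 136.64 cmd 136.62 f [2.1 1.6 1.9] tz -0.00 q6 -1.98 t 12.6
yaw 3.27 z 136.15 cmd 136.10 f [3.6 0.7 1.9] tz 0.01 q6 -1.86 t 12.8
yaw 3.15 z 135.53 cmd 135.56 f [2.7 0.1 1.4] tz -0.05 q6 -1.74 t 13.1
yaw 3.03 z 134.86 cmd 134.92 f [1.1 0.4 1.5] tz -0.04 q6 -1.62 t 13.4
yaw 2.91 z 134.27 cmd 134.25 f [ 1.9 -0.1  2.1] tz 0.02 q6 -1.50 t 13.7
yaw 2.79 z 133.74 cmd 133.63 f [ 0.5 -0.8  3.3] tz 0.01 q6 -1.38 t 13.9
yaw 2.67 z 133.26 cmd 133.16 f [ 1.2 -0.1  3.6] tz -0.02 q6 -1.26 t 14.2
```

Sinking steadily at about 4.5 mm/rad with almost no torque, so I'll continue.

Run:
```python
from screw import *
run(.1240,.12,24)
```

```text
yaw 2.55 z 132.77 cmd 132.75 f [ 0.2 -0.4  4.6] tz 0.03 q6 -1.14 t 14.4
yaw 2.43 z 132.38 cmd 132.54 f [ 0.4 -1.1  1.5] tz -0.00 q6 -1.02 t 14.7
yaw 2.31 z 131.89 cmd 131.98 f [ 0.1 -0.   1.9] tz -0.02 q6 -0.90 t 15.0
yaw 2.19 z 131.40 cmd 131.44 f [0.3 0.6 1. ] tz 0.01 q6 -0.78 t 15.2
yaw 2.07 z 130.81 cmd 130.75 f [ 0.6 -0.2  2.4] tz 0.02 q6 -0.66 t 15.5
yaw 1.95 z 130.29 cmd 130.19 f [ 1.  -0.2  2.3] tz 0.01 q6 -0.54 t 15.8
yaw 1.83 z 129.73 cmd 129.61 f [ 0.1 -0.9  3.9] tz -0.00 q6 -0.42 t 16.1
yaw 1.71 z 129.26 cmd 129.24 f [-0.1 -0.9  2.9] tz 0.01 q6 -0.30 t 16.3
yaw 1.59 z 128.80 cmd 128.79 f [ 0.1 -0.2  2.9] tz -0.04 q6 -0.18 t 16.6
yaw 1.47 z 128.32 cmd 128.35 f [ 0.5 -0.8  2.9] tz -0.00 q6 -0.06 t 16.9
yaw 1.35 z 127.88 cmd 127.94 f [ 0.5 -0.8  3.2] tz -0.04 q6 0.06 t 17.1
yaw 1.23 z 127.47 cmd 127.58 f [ 0.3 -0.6  0.6] tz -0.01 q6 0.18 t 17.4
yaw 1.11 z 127.03 cmd 126.90 f [-0.1  0.1  3.8] tz 0.05 q6 0.30 t 17.6
yaw 0.99 z 126.65 cmd 126.57 f [0.3 1.1 2.4] tz 0.03 q6 0.42 t 17.9
yaw 0.87 z 126.20 cmd 126.11 f [-0.2 -0.4  2.6] tz 0.03 q6 0.54 t 18.2
yaw 0.75 z 125.75 cmd 125.67 f [-0.3  0.2  3.5] tz 0.01 q6 0.66 t 18.4
yaw 0.63 z 125.34 cmd 125.37 f [0.2 0.1 3. ] tz -0.01 q6 0.78 t 18.7
yaw 0.51 z 124.96 cmd 125.02 f [ 0.9 -0.1  2.6] tz 0.01 q6 0.90 t 19.0
yaw 0.39 z 124.55 cmd 124.66 f [0.1 0.6 2.6] tz 0.02 q6 1.02 t 19.2
yaw 0.27 z 124.17 cmd 124.28 f [ 0.6 -0.2  0.8] tz 0.01 q6 1.14 t 19.5
yaw 0.15 z 123.67 cmd 123.66 f [-0.3  0.6  0.8] tz -0.03 q6 1.26 t 19.8
```

```bash
sed -i 's/abs(tz)>.45/abs(tz)>.2/; s/f\[2\]>9/f[2]>6/' screw.py
python3 - <<'E'
from screw import *
run(.1195,.06,12)
E
```

```text
yaw 0.15 z 123.67 cmd 123.66 f [-0.3  0.6  0.8] tz -0.03 q6 1.26 t 19.8
yaw 0.09 z 123.35 cmd 123.19 f [-0.4  0.7  3.7] tz -0.03 q6 1.32 t 20.0
yaw 0.03 z 123.11 cmd 123.06 f [-0.   0.7  3.2] tz -0.05 q6 1.38 t 20.3
yaw -0.03 z 122.93 cmd 122.91 f [0.6 1.1 3.1] tz 0.01 q6 1.44 t 20.5
yaw -0.09 z 122.71 cmd 122.77 f [-0.8  0.   2.1] tz 0.03 q6 1.50 t 20.8
yaw -0.15 z 122.49 cmd 122.51 f [-0.2  0.4  3. ] tz -0.01 q6 1.56 t 21.0
yaw -0.21 z 122.30 cmd 122.38 f [-1.1 -0.2  1.6] tz -0.05 q6 1.62 t 21.3
yaw -0.27 z 122.26 cmd 122.06 f [-0.3  1.7  5. ] tz 0.00 q6 1.68 t 21.5
yaw -0.33 z 122.28 cmd 122.19 f [-0.8  2.8  5.6] tz -0.03 q6 1.74 t 21.8
yaw -0.39 z 122.29 cmd 122.50 f [-0.2  3.2  2.5] tz 0.07 q6 1.80 t 22.0
yaw -0.45 z 122.29 cmd 122.50 f [0.4 2.9 0.9] tz -0.01 q6 1.86 t 22.3
yaw -0.51 z 122.25 cmd 122.28 f [0.9 3.6 1.2] tz -0.00 q6 1.92 t 22.5
```

The rod stopped sinking at z = 122.3 mm, with force and torque still low. I'll check that the collar is seated using depth: collar top against block top should differ by 5 mm.

Run:
```python
from h import *
d=wgrab('w3'); save(d,'w3.png',(120,60,520,340),2)
P=cloud(d); x,y,z=P[...,0],P[...,1],P[...,2]; h=cv2.cvtColor(d['pixels'],cv2.COLOR_RGB2HSV)
rr=np.hypot(x-.6116,y+.0495)
for n,m in(('collar',(rr>.009)&(rr<.017)&(h[...,1]<70)&(abs(z-.064)<.004)),('weight',(rr>.0215)&(rr<.026)&(h[...,1]<70)&(abs(z-.059)<.006)),('block',(rr>.033)&(rr<.042)&(h[...,1]>90)&(abs(z-.059)<.006))):
    s=z[m]; print(n,len(s),np.percentile(s,[10,50,90]).round(5))
m=(abs(z-.064)<.004)&(h[...,1]<70)&(rr<.02)
print(r.current_contact_force(),r.current_torque(),r.current_tool_pos())
```

```text
collar 928 [0.06317 0.06396 0.06471]
weight 877 [0.05807 0.059   0.05981]
block 3153 [0.05822 0.05905 0.05984]
[0.81127512 4.60484027 2.24637122] [ 1.10463569 -0.21362218 -0.03793438] [ 0.61183291 -0.04932864  0.12229266]
```

View pics/w3.png

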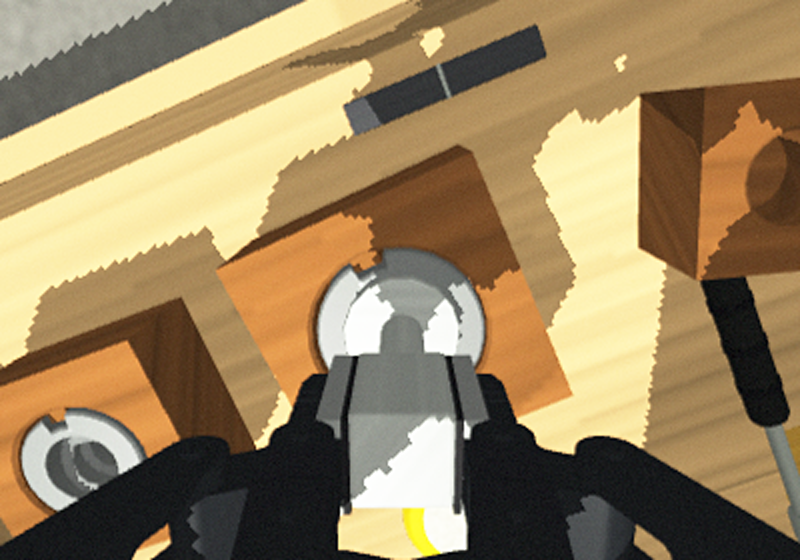

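Seated: the collar top is 5.0 mm above the weight, and the weight is flush with its block. The image shows the collar flat on the weight at (402,320). I'll relieve the turn slightly and the side force, firm the grip, and draw the weight straight up.

Run:
```python
from h import *; import json
s=json.load(open('st.json')); yaw=s['yaw']+.08; x,y=.6116,-.0488
r.move_linear([x,y,.1224],rot=quat(yaw),vel=.03); r.set_gripper(0.,80); r.sleep(.1)
print(r.current_contact_force(),r.current_torque(),r.current_opening())
z=.1224
while z<.182:
    z+=.004; r.move_linear([x,y,z],vel=.03); f=np.array(r.current_contact_force())
    if f[2]<-16 or np.hypot(*f[:2])>12: print('STOP'); break
    if z<.135 or z>.178: print(round(z,4),f.round(1),r.current_torque(),r.current_tool_pos())
print(z,r.current_t(),r.current_opening(),r.current_q()[5]); json.dump(dict(yaw=yaw,z=z),open('st2.json','w'))
d=grab('scene'); save(d,'s4.png',(224,118,384,238),5)
```

```text
[-0.70645876 -0.05540077  0.3956747 ] [-0.11836218  0.01953319  0.00937334] 0.24336605210972087
0.1264 [ 0.1 -0.5 -6.6] [-0.02759387  0.00125545  0.02320498] [ 0.61132243 -0.04879247  0.12609376]
0.1304 [-0.5  0.5 -6.5] [-0.01855622 -0.00600971  0.01728992] [ 0.6116531  -0.04881965  0.13055416]
0.1344 [ 0.  -0.1 -6.7] [-0.03208769 -0.03924189 -0.01306001] [ 0.61172636 -0.04882946  0.13467847]
0.1784 [-0.4  0.1 -6.6] [-0.01480576  0.04223781  0.00447843] [ 0.61173545 -0.04881391  0.17869467]
0.1824 [ 0.1 -1.  -7.3] [-0.01175602  0.008929    0.06532223] [ 0.61171581 -0.04882262  0.18265326]
0.18240000000000003 27.65 0.24360587420726118 1.9044613034652993
```

View pics/s4.png

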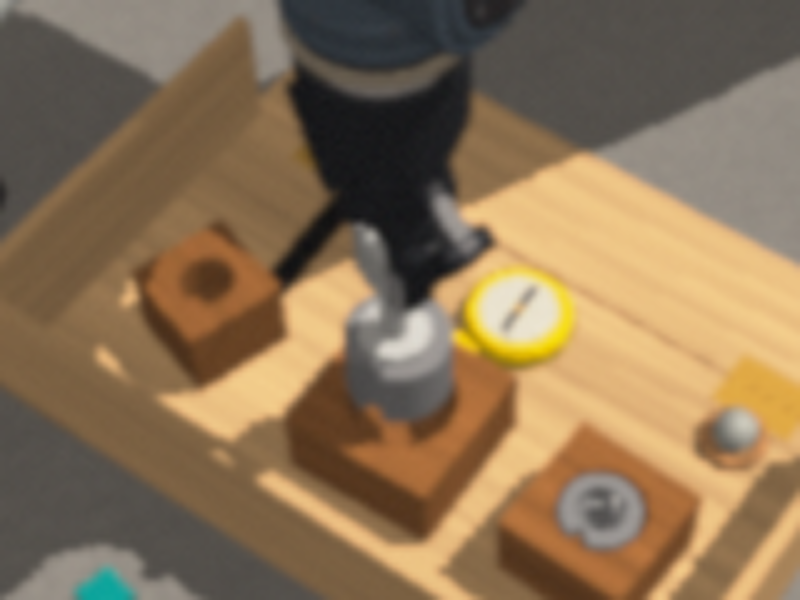

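The crop shows the weight hanging clear above the block at (400,360) on the rod. The load is about 6.7 N, as expected. Now I'll carry it to the flap and set it down.

Run:
```python
from h import *
x,y=.4266,-.0169
r.move_linear([x,y,.1824],vel=.12); r.sleep(.2); f0=r.current_contact_force()[2]; print(f0)
r.move_linear([x,y,.1215],vel=.06); r.move_linear([x,y,.1170],vel=.02); z=.117
while z>.111:
    z-=.0004; r.move_linear([x,y,z],vel=.012); f=np.array(r.current_contact_force())
    if f[2]-f0>4.5: break
print(z,f,r.current_torque(),r.current_tool_pos(),r.current_t())
```

```text
-7.609295157084498
0.11380000000000003 [-2.30575595 -0.40857147  6.54201479] [-0.01299394  0.61988983 -0.05044891] [ 0.42680985 -0.01696126  0.11427311] 33.1583
```

Run:
```python
from h import *
x,y=.4266,-.0169
r.move_linear([x,y,.1141],vel=.01); r.sleep(.1); print(r.current_contact_force())
r.set_gripper(.3,20); r.set_gripper(.8); print(r.current_contact_force(),r.current_opening())
r.move_linear([x,y,.24],vel=.12); r.move_linear([x+.02,y-.10,.30],vel=.2); print(r.current_t())
d=grab('scene'); save(d,'s5.png',(214,78,414,228),4)
P=cloud(d); h=cv2.cvtColor(d['pixels'],cv2.COLOR_RGB2HSV); z=P[...,2]
rr=np.hypot(P[...,0]-x,P[...,1]-y)
for n,a,b in(('head',.08,.2),('top',.046,.06)):
    q=P[(rr<.045)&(z>a)&(z<b)]; print(n,len(q),np.nanmedian(q,0).round(4),np.nanpercentile(q[:,2],95).round(4))
```

```text
[-1.10881356 -0.38711292  3.34805158]
[-0.89271573  0.27786296 -0.26285323] 0.8029794394997126
36.1583
head 147 [ 0.4324 -0.016   0.1208] 0.1325
top 205 [ 0.4345 -0.0121  0.0531] 0.0587
```

View pics/s5.png

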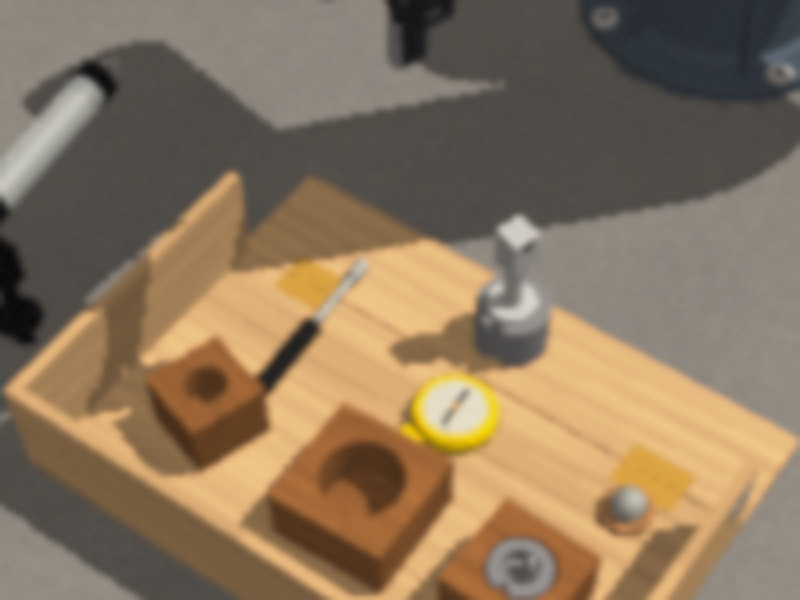

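The picture shows the weight upright on the flap at (512,320), the rod screwed home, and the compass, ball, probe and small weight undisturbed. I'll check the position by ray and then hand in.

Run:
```python
from h import *
d=dict(np.load('pics/scene.npz')); p=ray(d,214+518/4,78+232/4,.13); a=np.deg2rad(-10)
X=p[0]*np.cos(a)+p[1]*np.sin(a); print(p,'drawer X',X,'need .408-.440')
if .409<X<.439: print(r.hand_in())
```

```text
[ 0.42827042 -0.01705175  0.13      ] drawer X 0.42472504027243013 need .408-.440
the job is handed in; nothing more can be done
None
```

The rod is screwed home in the larger weight, collar down and no torque felt. The weight stands upright in the middle of the flap, nothing else appears moved, and the job was handed in at about 36 s of the 72 s allowed.

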